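# Scan the job, then hold the parts feeder on bulk feed

## Robot

A 6-joint arm with a two-finger parallel gripper is mounted at the origin on the work surface. World frame = base frame: x ahead of the robot, y to its left, z up, the work surface at z = 0. Lengths are in m, angles in rad, forces in N, time in s.
With the tool pointing down it reaches from about 0.3 to 0.85 m from the base axis. Payload 5.4 kg.
Tool frame: the origin (TCP) lies between the finger pads; the fingertips stand bot.nose_length ahead of it and the grasp point (between the pads) lies 3 mm ahead of it (bot.nose_length is the distance from the TCP to the fingertips, in m); z points along the fingers, y is the direction in which the jaws open and shut (so a half turn about z gives the same grasp; the last joint's range is limited). The gripper opens to 85 mm and grips with 20 to 120 N. Pads are 22 mm wide; open, the fingers measure 114 mm over their backs; the gripper's body (76 mm by 85 mm) begins 54 mm behind the grasp point. The pads swing forward as they close: fully open they stand 13 mm farther back than shut.
Start: joints at [-0.21, 0.158, 1.597, -0, 1.386, -0.21], TCP at [0.575, -0, 0.253] pointing down, gripper open.
Joint ranges: [-2.91, 2.91], [-0.94, 2.29], [0.18, 2.7], [-1.29, 4.43], [0.17, 2.64], [-3, 3]. Speed limits (rad/s): [2.57, 2.57, 3.14, 3.14, 3.14, 3.14].

## Interface

Orientations are given as a unit quaternion [w, x, y, z].
In Python, from plant import readout, vision, order, models, bot gives the robot as it stands.
- The arm moves only by the tool play_rows, never from a script. Its argument "deltas" is a list of rows, each a list of 3 entries, a list of its own where there are three numbers: the finger opening in m, from 0 to 0.0854, then the shift along the world's x, y, z in m, then the turn, a rotation vector about the world's x, y, z in rad. A call has exactly 8 rows; each row is the pose to reach, as a shift and turn from the pose measured when the call began; what a row does not reach only later rows make up. A row lasts 1/10 s, in which the tool goes at most 50 mm and 8.59 degrees, less where a joint would pass 70% of its speed; a pose out of reach is approached as far as the arm can. A call with a gripper value outside its range is refused whole. The fingers move at their own pace and stop on an object; "grip_force" is the grip in N (left out, the last holds). Time passes only in rows, so rows that repeat a pose let the fingers close, or fill a call up. It gives the time, the measured TCP pose, the force and the opening at its end, in the units of the state.
- readout.get_state(): the state, without advancing time (a new reading comes with each control period).
- vision.camera(name): name is "scene" or "side" or "wrist"; returns the picture (384x512x3 uint8, red, green, blue); there is no depth.
- vision.camera_model(name): a dict with "intrinsics" (3x3 intrinsics, pixels), "position" and "rotation" of the camera in the world. Camera axes: x right, y down, z forward; pixel columns grow to the right and rows downward; lengths in m; the calibration is good to about 2 mm. The wrist camera is an equidistant fisheye: a pixel r from the principal point sees the ray r / f radians off the axis. A picture is of the moment at which its call begins: read the wrist's pose just before it. camera_model takes no time and is no camera call; for the wrist camera it gives the pose at the moment of the call.
- order.sign_off(): hands the job in, once; it reports no verdict.
Trained networks look in the newest picture that a camera, given by its name, has taken for a name from the list of things; names that differ only in an ending like _2 or _b are one class to them, and where a whole thing is asked for, a point or a joint stands for the part that bears it (a point fixed in the world has none). Each returns a list of dicts, best first, with "confidence" (0 to 1); they miss things now and then, are a little off and sometimes report something else, mostly with a low value. They report only what shows in the picture. A call takes as long as a camera call.
- models.regions_of(target, camera): "pixels" (384x512 bool, what is visible of it) and "bbox" ([left, top, width, height] in pixels, round what is visible of it).
- models.place_of(target, camera): "at" ([row, column] in pixels: a listed point, or the origin of a listed thing).
The state is a dict: "time": time; "qpos": joint angles; "dq": joint speeds; "tau": joint torques, N m; "eef_pos": TCP position; "orientation": TCP orientation; "force": force on the tool from outside, world axes, zero at the start; "wrist_torque": the same for the moment, N m; "opening": finger opening in m.
Only numpy, scipy, OpenCV 4.12 (cv2) and the standard library are available. Lean on these libraries where they do the work, as an engineer would, in place of code of your own. Each camera call takes 0.05 s, during which the arm holds its last target.

## Task

Book the job with the hand scanner that is clamped on its side on the bench: squeeze its yellow trigger right in, then let it spring back out. Then turn the feeder's spring-return feed dial (red bar) clockwise past its first two clicks to the third and last one, bulk feed, and hold it there against its spring: finish still holding the dial at the third click with the gripper's fingers. Leave the blue bin under the chute, the tape roll and the oil bottle where they are.

Things in the scene. Friction and masses are not known exactly. Their poses are not given: they have to be found in the camera images.
- scanner_grip (a point): Where to squeeze: fixed, 75 mm above the bench, mid-height of the level pistol handle (30 mm thick). x along the handle to the head, y the way trigger and nose face, z up. Handle's back face at y = -22, front +16; trigger's outer face at x = 0: y = +32 let go (+37 near its tip), +25 squeezed (mm). 50 mm free below. Head starts at x = +46, its top 111 mm over the bench; butt ends at x = -87.
- trigger_face (a point): Middle of the yellow trigger's outer face, 30 mm from its hinge; moves with it. The trigger is an upright-hinged blade 54 mm long, 18 mm high, 8 mm thick; hinge at x = +30, y = +20 mm in scanner_grip's axes, free tip towards the butt.
- trigger (a joint): Scanner trigger, rad: 0 let go, 0.24 squeezed right in against its stop. Its spring takes about 2 N at the finger to start and 6 to 9 N to hold right in; it springs back by itself.
- scan_station: The fixed bracket with grey scanner and job card. Origin on the bench below scanner_grip, same axes. Base plate x -20 to 125, y -80 to 190 mm, 10 mm thick. The clear card holder stands at y = 172, x 26 to 126 mm, 100 mm high.
- dial_grip (a point): Feed dial's grip: on its upright axis, 117 mm above the bench; turns with it. x along the red bar to its white pointer line, y across the bar, z up. Bar 68 mm long, 13 mm thick, top 129 mm above the bench, standing 29 mm above the black skirt (54 mm across, top 100 mm above the bench). Grip it from above across its thickness.
- dial (a joint): Feed dial, rad, growing clockwise seen from above: 0 off, clicks (felt in the torque) at 0.436, 0.873 and 1.309, end stop 1.42. It stays at none of them when let go: the spring brings it back to 0. Turning needs at most 0.35 N m, holding at the third about 0.24 N m.
- feeder: Fixed trough feeder. Origin on the bench below the dial's axis, z up, dial at 0 points 0.654 rad anticlockwise of x. In mm: base plate x -70 to 250, y -160 to 160; white control desk 120 by 150 round the origin, top at z 85; trough x 125 to 220, y -147 to 75, rim z 159; hopper x 120 to 224, y -150 to -46, top z 246.
- fill_bin: Loose blue bin with bushings, 120 by 96 mm, 62 mm high, on the weighing pan under the trough's end at about x = 172, y = 102, z = 22 mm on the feeder. Origin under its centre. Leave alone.
- tape_roll: Loose amber packing-tape roll lying flat, 96 mm across, 48 mm high, origin under its centre. Leave alone.
- oil_bottle: Loose white oil bottle with red cap, 48 mm across, 120 mm high, upright, origin under its centre. Leave alone.

How it is judged:
On the way, in this order (a step that is already met when the one before it is completed fails the run):
1. the scanner trigger is squeezed right in (value of joint trigger above 0.19 rad), for 0.15 s.
2. the trigger is let go and has sprung back (value of joint trigger below 0.04 rad and contact force between scan_station and anything else below 0.3 N), for 0.1 s.
3. the dial is turned to its third click (value of joint dial above 1.19 rad and contact force between dial and the fingers above 1 N), for 0.3 s.
At the end, for the whole second after the job is handed in: The gripper's fingers hold the dial's bar (over 1 N) still at its third click (dial above 1.19 rad, third click 1.309, stop 1.42), the scanner trigger is out (below 0.04 rad), and bin (15 mm), tape roll and upright oil bottle (30 mm) are where they were (all of step 3 and velocity of joint dial between -0.15 and 0.15 rad/s and value of joint trigger below 0.04 rad and distance of fill_bin from where it was at the start of the episode below 0.015 m and distance of each of tape_roll, oil_bottle from where it was at the start of the episode below 0.03 m and angle between oil_bottle's own z axis and vertical below 0.2 rad); the arm keeps its last pose, push and grip.
It fails at once if the bin under the chute is shifted (distance of fill_bin from where it was at the start of the episode above 0.015 m).
It fails at once if the tape roll is shifted (distance of tape_roll from where it was at the start of the episode above 0.03 m).
It fails at once if the oil bottle is shifted or knocked over (distance of oil_bottle from where it was at the start of the episode above 0.03 m or angle between oil_bottle's own z axis and vertical above 0.3 rad).
It also fails if it takes over 54 s, if anything falls off the work surface, if the arm or the gripper's body presses on something with over 40 N, if the wrist force passes 120 N, or if a joint passes its speed limit or range.

## Working session

There is one attempt and no reset: what is moved stays moved. The work goes in short steps, Python scripts to look and compute and a tool call to move; the robot and the scene stay as the last step left them, time stands still between calls to the robot, and variables do not carry over. Pictures are saved under pics/ and viewed, and the job is handed in when it is done.

Besides the shell and the picture viewer there is one more tool, called after "Request:" by a JSON object that holds its "op" and its "data", one argument or row to a line. play_rows: Moves the arm, as the interface text tells. Its arguments: {"type":"object","properties":{"deltas":{"type":"array","items":{"type":"array"}},"grip_force":{"type":"number"}},"required":["deltas"]}

```bash
mkdir -p pics; ls
python3 - <<'E'
from plant import readout, vision, order, models, bot
import cv2,numpy as np
s=readout.get_state();print({k:np.round(v,3) for k,v in s.items()}, bot.nose_length)
for c in ["scene","side","wrist"]:
    im=vision.camera(c); cv2.imwrite(f"pics/a_{c}.png",im[:,:,::-1])
    m=vision.camera_model(c); print(c,np.round(m["intrinsics"],1).tolist(),np.round(m["position"],3),np.round(m["rotation"],3).tolist())
    for t in ["scanner_grip","trigger_face","dial_grip","scan_station","feeder","fill_bin","tape_roll","oil_bottle"]:
        r=models.place_of(t,c); print(t,[(np.round(d["at"],1).tolist(),round(float(d["confidence"]),2)) for d in r[:2]])
print(readout.get_state()["time"])
E
```

```text
pics
{'time': np.float64(0.0), 'qpos': array([-0.21 ,  0.159,  1.598,  0.   ,  1.386, -0.21 ]), 'dq': array([-0.001, -0.001, -0.001,  0.   ,  0.002,  0.   ]), 'tau': array([ 0.0000e+00, -3.9601e+01, -3.3143e+01, -0.0000e+00,  8.0000e-03,
       -0.0000e+00]), 'eef_pos': array([0.574, 0.   , 0.252]), 'orientation': array([-0.001,  0.707,  0.707, -0.001]), 'force': array([ 0.007, -0.122, -0.377]), 'wrist_torque': array([ 0.016, -0.011, -0.029]), 'opening': np.float64(0.085)} 0.022
scene [[375.5, 0.0, 249.1], [0.0, 375.5, 188.5], [0.0, 0.0, 1.0]] [ 0.889 -0.408  1.003] [-0.267, 0.907, 0.312, -0.095]
scanner_grip [([133.0, 292.0], 0.84), ([148.3, 286.3], 0.33)]
trigger_face [([125.8, 296.2], 0.35), ([217.5, 236.4], 0.27)]
dial_grip [([282.2, 158.9], 0.9)]
scan_station [([147.2, 288.0], 0.93)]
feeder [([296.5, 170.6], 0.78)]
fill_bin [([289.4, 240.3], 0.77)]
tape_roll [([195.1, 202.2], 0.72)]
oil_bottle [([216.0, 238.1], 0.66), ([281.6, 159.5], 0.66)]
side [[438.7, 0.0, 252.4], [0.0, 438.7, 183.1], [0.0, 0.0, 1.0]] [ 0.264 -0.857  1.015] [-0.39, 0.909, -0.138, 0.052]
scanner_grip [([143.4, 220.3], 0.89)]
trigger_face [([138.1, 212.3], 0.38)]
dial_grip [([282.7, 291.7], 0.73)]
scan_station []
feeder [([305.9, 293.4], 0.75)]
fill_bin [([245.9, 324.0], 0.72), ([155.9, 223.8], 0.27)]
tape_roll [([230.7, 207.5], 0.91), ([248.7, 324.1], 0.38)]
oil_bottle [([223.1, 258.3], 0.77)]
wrist [[297.3, 0.0, 257.6], [0.0, 297.3, 191.0], [0.0, 0.0, 1.0]] [0.576 0.085 0.374] [0.166, 0.986, 0.0, 0.001]
scanner_grip []
trigger_face [([331.2, 228.7], 0.55)]
dial_grip []
scan_station []
feeder [([332.1, 226.9], 0.82)]
fill_bin [([280.2, 322.5], 0.61)]
tape_roll [([164.6, 113.0], 0.62)]
oil_bottle [([156.0, 213.2], 0.67)]
1.35
```

View pics/a_scene.png

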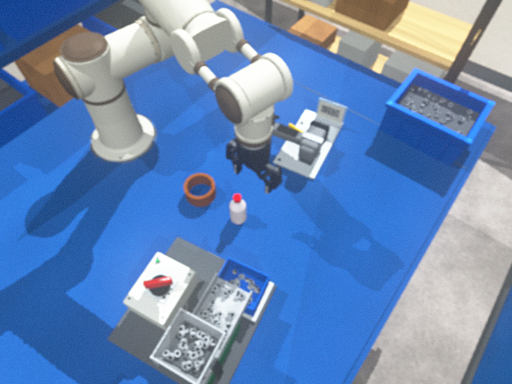

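View pics/a_side.png

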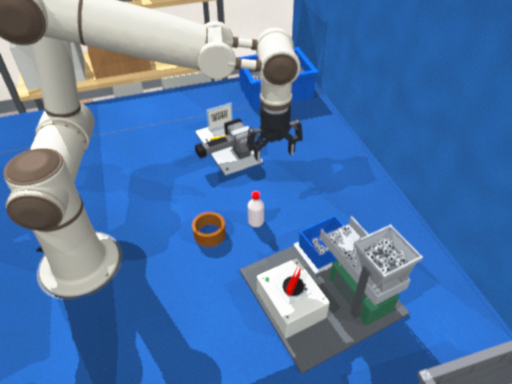

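View pics/a_wrist.png

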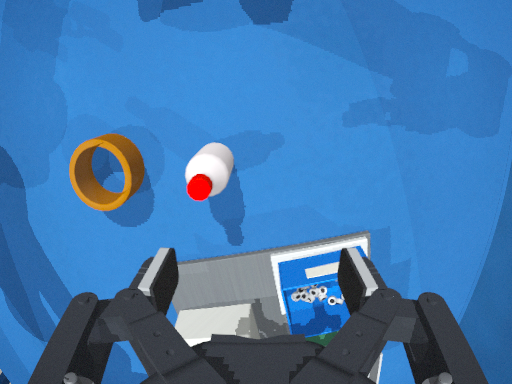

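```bash
cat > h.py <<'E'
import numpy as np
from scipy.spatial.transform import Rotation as R
def rot(q): 
    q=np.asarray(q,float); return R.from_quat([q[1],q[2],q[3],q[0]]).as_matrix() if q.shape==(4,) else q
def ray(m,rc,fish=False):
    K=np.array(m["intrinsics"]); x=(rc[1]-K[0,2])/K[0,0]; y=(rc[0]-K[1,2])/K[1,1]
    if fish:
        r=np.hypot(x,y); d=np.array([x/r*np.sin(r),y/r*np.sin(r),np.cos(r)]) if r>1e-9 else np.array([0,0,1.])
    else: d=np.array([x,y,1.])
    d=rot(m["rotation"])@d; return np.array(m["position"]),d/np.linalg.norm(d)
def tri(rs):
    A=sum(np.eye(3)-np.outer(d,d) for p,d in rs); b=sum((np.eye(3)-np.outer(d,d))@p for p,d in rs)
    x=np.linalg.solve(A,b); return x,[np.linalg.norm((np.eye(3)-np.outer(d,d))@(x-p)) for p,d in rs]
def onz(m,rc,z,fish=False):
    p,d=ray(m,rc,fish); return p+d*(z-p[2])/d[2]
def proj(m,X,fish=False):
    c=rot(m["rotation"]).T@(np.asarray(X)-np.array(m["position"])); K=np.array(m["intrinsics"])
    if fish:
        t=np.arctan2(np.hypot(c[0],c[1]),c[2]); n=np.hypot(c[0],c[1])+1e-12; u=np.array([c[0]/n*t,c[1]/n*t])
    else: u=c[:2]/c[2]
    return np.array([K[1,1]*u[1]+K[1,2],K[0,0]*u[0]+K[0,2]])
E
python3 - <<'E'
from plant import vision
from h import *
a=vision.camera_model("scene");b=vision.camera_model("side")
P=dict(scanner=([133,292],[143.4,220.3]),trig=([125.8,296.2],[138.1,212.3]),dial=([282.2,158.9],[282.7,291.7]),feeder=([296.5,170.6],[305.9,293.4]),bin=([289.4,240.3],[245.9,324]),tape=([195.1,202.2],[230.7,207.5]),oil=([216,238.1],[223.1,258.3]))
for k,(p,q) in P.items():
    x,e=tri([ray(a,p),ray(b,q)]);print(k,np.round(x,4),np.round(e,4))
E
```

```text
scanner [0.4917 0.317  0.0724] [0.0024 0.0024]
trig [0.4763 0.3669 0.0585] [0.0013 0.0013]
dial [ 0.5192 -0.3045  0.1036] [0.0001 0.0001]
feeder [ 0.5286 -0.3022 -0.008 ] [0.0025 0.0025]
bin [ 0.6706 -0.1759  0.03  ] [0.0023 0.0023]
tape [ 0.3752 -0.002  -0.001 ] [0.008 0.008]
oil [ 0.5235 -0.0054  0.0019] [0.0068 0.0068]
```

Run:
```python
import cv2,numpy as np
a=cv2.imread("pics/a_scene.png")[80:190,250:360];b=cv2.imread("pics/a_side.png")[95:180,185:295]
cv2.imwrite("pics/z1.png",np.hstack([cv2.resize(a,(400,400),interpolation=2),cv2.resize(b,(400,400*85//110),interpolation=2) if 0 else cv2.resize(b,(400,400),interpolation=2)]))
```

```text
(no output)
```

View pics/z1.png

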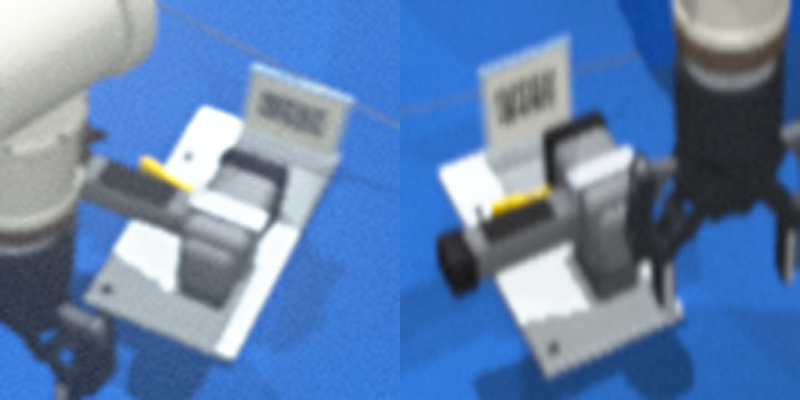

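Request:
{"op": "play_rows", "data": {
  "deltas": [
    [0.085,[-0.017,0.04,0],[0,0,0]],
    [0.085,[-0.034,0.08,0],[0,0,0]],
    [0.085,[-0.051,0.12,0],[0,0,0]],
    [0.085,[-0.068,0.16,0],[0,0,0]],
    [0.085,[-0.085,0.18,0],[0,0,0]],
    [0.085,[-0.085,0.18,0],[0,0,0]],
    [0.085,[-0.085,0.18,0],[0,0,0]],
    [0.085,[-0.085,0.18,0],[0,0,0]]
  ]
}}

```text
time: 2.15
eef_pos: [0.4905, 0.1793, 0.2534]
orientation: [0.0, 0.707, 0.707, 0.0]
force: [0.2, 0.5, -0.4]
opening: 0.0848
```

```bash
cat > snap.py <<'E'
import sys,pickle,cv2,numpy as np
from plant import readout, vision, models
tag=sys.argv[1]; cams=sys.argv[2].split(','); out={}
for c in cams:
    m=vision.camera_model(c); im=vision.camera(c); cv2.imwrite(f"pics/{tag}_{c}.png",im[:,:,::-1]); out[c]={"m":m}
    for t in sys.argv[3:]:
        r=models.place_of(t,c); out[c][t]=r
        print(c,t,[(np.round(d["at"],1).tolist(),round(float(d["confidence"]),2)) for d in r[:2]])
pickle.dump(out,open(f"{tag}.pkl","wb"))
s=readout.get_state(); print(s["time"],np.round(s["eef_pos"],4))
E
python3 snap.py b wrist,scene,side scanner_grip trigger_face scan_station
```

```text
wrist scanner_grip [([43.9, 256.2], 0.93)]
wrist trigger_face [([15.3, 250.9], 0.82)]
wrist scan_station [([54.1, 253.0], 0.61)]
scene scanner_grip []
scene trigger_face [([124.6, 295.2], 0.6)]
scene scan_station [([149.4, 285.5], 0.76), ([125.2, 295.2], 0.56)]
side scanner_grip [([138.3, 222.2], 0.82)]
side trigger_face [([138.5, 213.9], 0.46)]
side scan_station [([163.0, 222.7], 0.92)]
2.75 [0.49   0.18   0.2533]
```

View pics/b_wrist.png

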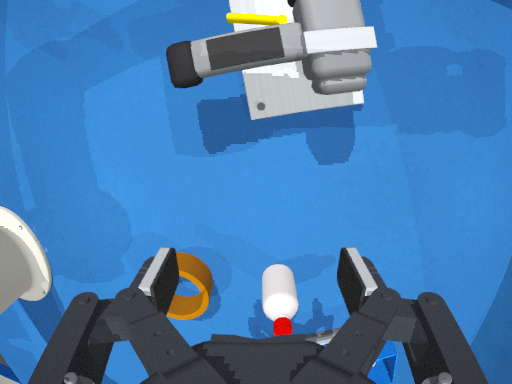

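Request:
{"op": "play_rows", "data": {
  "deltas": [
    [0.085,[0,0.04,0.02],[0,0,0]],
    [0.085,[0,0.08,0.04],[0,0,0]],
    [0.085,[0,0.12,0.04],[0,0,0]],
    [0.085,[0,0.12,0.04],[0,0,0]],
    [0.085,[0,0.12,0.04],[0,0,0]],
    [0.085,[0,0.12,0.04],[0,0,0]],
    [0.085,[0,0.12,0.04],[0,0,0]],
    [0.085,[0,0.12,0.04],[0,0,0]]
  ]
}}

```text
time: 3.55
eef_pos: [0.4902, 0.299, 0.2932]
orientation: [-0.0, 0.708, 0.707, -0.0]
force: [-0.5, 0.3, -1.3]
opening: 0.0848
```

```bash
python3 snap.py c wrist scanner_grip trigger_face scan_station
```

```text
wrist scanner_grip [([153.9, 256.3], 0.67)]
wrist trigger_face [([143.7, 256.9], 0.28)]
wrist scan_station [([145.7, 255.5], 0.92)]
3.75 [0.4901 0.2996 0.2933]
```

View pics/c_wrist.png

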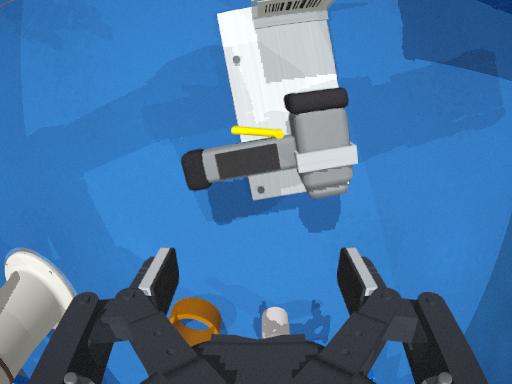

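```bash
cat > fit.py <<'E'
import pickle
from h import *
from scipy.optimize import least_squares
B=pickle.load(open("b.pkl","rb"))["wrist"]["m"];C=pickle.load(open("c.pkl","rb"))["wrist"]["m"]
O=[(C,(-20,190,10),(14,218)),(C,(-20,-80,10),(199,254)),(B,(-20,-80,10),(119,252)),(B,(125,-80,10),(103,363)),
(C,(30,20,84),(134,279)),(B,(30,20,84),(20,283)),(C,(0,0,75),(153.9,256.3)),(B,(0,0,75),(43.9,256.2))]
def W(p,X):
    c,s=np.cos(p[2]),np.sin(p[2]); X=np.array(X)/1000; return np.array([p[0]+c*X[0]-s*X[1],p[1]+s*X[0]+c*X[1],X[2]+p[3]])
f=lambda p:np.concatenate([proj(m,W(p,X),True)-np.array(o) for m,X,o in O])
r=least_squares(f,[.49,.32,.1,0],loss='soft_l1');print(np.round(r.x,4));print(np.round(f(r.x).reshape(-1,2),1))
p=r.x;np.save("scan.npy",p)
x,e=tri([ray(B,(20,283),True),ray(C,(134,279),True)]);print("hinge",x,e)
x,e=tri([ray(B,(43.9,256.2),True),ray(C,(153.9,256.3),True)]);print("grip",x,e)
if 1:
    import cv2
    for n,m,fi in(("b_wrist",B,1),("c_wrist",C,1)):
        im=cv2.imread(f"pics/{n}.png")
        for X in [(-20,190,10),(-20,-80,10),(125,-80,10),(125,190,10),(-87,16,75),(-87,-22,75),(46,-22,75),(0,-22,90),(0,16,90),(0,32,84),(-24,37,84),(30,20,84)]:
            q=proj(m,W(p,X),True); cv2.circle(im,(int(round(q[1])),int(round(q[0]))),2,(0,0,255),-1)
        cv2.imwrite(f"pics/{n}_ov.png",cv2.resize(im[:220,150:420],None,fx=2.5,fy=2.5))
E
python3 fit.py
```

```text
[ 0.4903  0.312   0.1752 -0.0047]
[[-0.4 -0.4]
 [ 0.1 -1. ]
 [ 0.4 -0.4]
 [-0.   0.7]
 [-0.7  0.7]
 [ 0.2 -0.1]
 [-0.8  0.4]
 [ 1.4 -0.1]]
hinge [0.51578435 0.33649699 0.08194008] [np.float64(0.00039469864838013254), np.float64(0.00039469864838014593)]
grip [0.49013551 0.31240919 0.07683741] [np.float64(0.0002993017494920082), np.float64(0.00029930174949178984)]
```

View pics/c_wrist_ov.png

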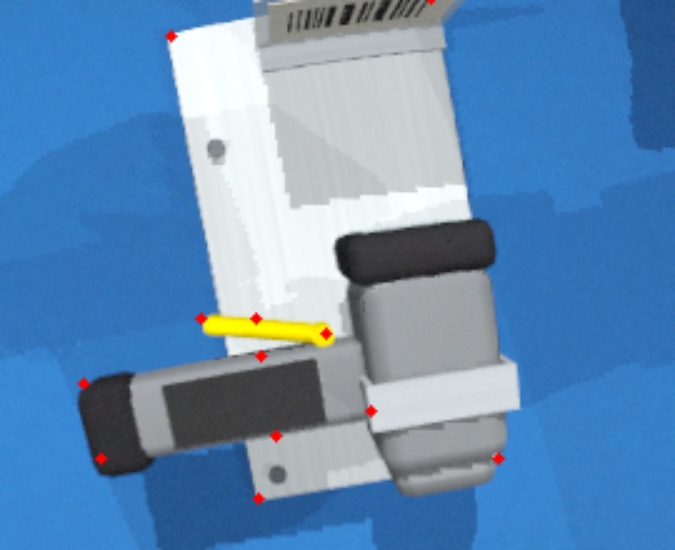

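Request:
{"op": "play_rows", "data": {
  "deltas": [
    [0.085,[0,0,0],[0,0,0.14]],
    [0.085,[0,0.004,0],[0,0,0.28]],
    [0.085,[0,0.008,0],[0,0,0.42]],
    [0.085,[0,0.012,0],[0,0,0.56]],
    [0.085,[0,0.014,0],[0,0,0.7]],
    [0.085,[0,0.014,-0.02],[0,0,0.84]],
    [0.085,[0,0.014,-0.04],[0,0,0.98]],
    [0.085,[0,0.014,-0.05],[0,0,1.12]]
  ]
}}

```text
time: 4.55
eef_pos: [0.4893, 0.3132, 0.2413]
orientation: [-0.001, 0.221, 0.975, -0.001]
force: [0.4, 0.3, -0.3]
opening: 0.085
```

Request:
{"op": "play_rows", "data": {
  "deltas": [
    [0.085,[0,0,0],[0,0,0.14]],
    [0.085,[0,0,0],[0,0,0.28]],
    [0.085,[0,0,0],[0,0,0.42]],
    [0.085,[0,0,0],[0,0,0.56]],
    [0.085,[0,0,0],[0,0,0.63]],
    [0.085,[0,0,0],[0,0,0.63]],
    [0.085,[0,0,0],[0,0,0.63]],
    [0.085,[0,0,0],[0,0,0.63]]
  ]
}}

```text
time: 5.35
eef_pos: [0.4893, 0.3131, 0.2413]
orientation: [-0.001, -0.091, 0.996, -0.001]
force: [0.6, -0.8, 0.8]
opening: 0.0853
```

```bash
python3 snap.py d wrist,side scanner_grip trigger_face
python3 - <<'E'
from plant import readout
from h import *
s=readout.get_state();M=rot(s["orientation"]);print(np.round(s["eef_pos"],4),np.round(s["qpos"],3),np.round(M,3),np.arctan2(M[1,1],M[0,1]))
E
```

```text
wrist scanner_grip [([174.2, 255.7], 0.87)]
wrist trigger_face [([178.3, 290.5], 0.64)]
side scanner_grip [([143.9, 218.1], 0.77)]
side trigger_face [([135.8, 213.3], 0.58)]
5.65 [0.4893 0.3132 0.2413]
[0.4893 0.3132 0.2413] [ 0.362  0.184  1.592 -0.002  1.368 -1.392] [[-0.983 -0.183 -0.001]
 [-0.183  0.983 -0.002]
 [ 0.002 -0.002 -1.   ]] 1.7547297750093782
```

View pics/d_wrist.png

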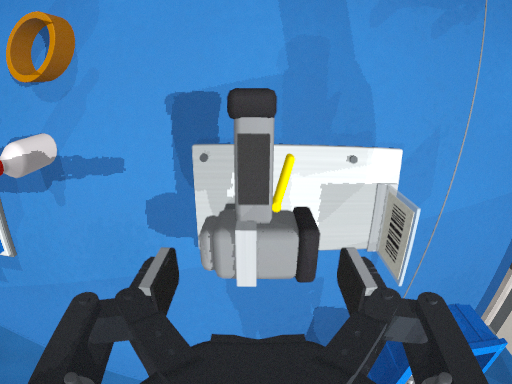

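Run:
```python
import pickle
from h import *
m=pickle.load(open("d.pkl","rb"))["wrist"]["m"];c=pickle.load(open("c.pkl","rb"))["wrist"]["m"]
p=np.load("scan.npy")
print(proj(m,[p[0],p[1],.075],True), tri([ray(m,(174.2,255.7),True),ray(c,(153.9,256.3),True)]))
h=np.array([p[0],p[1]])+np.array([[np.cos(p[2]),-np.sin(p[2])],[np.sin(p[2]),np.cos(p[2])]])@[.03,.02]
print(proj(m,[*h,.082],True),"seen 207,277")
```

```text
[176.87551653 256.4609316 ] (array([0.48964389, 0.31085378, 0.068578  ]), [np.float64(0.00024396044665709728), np.float64(0.00024396044665703776)])
[207.28448965 275.83377417] seen 207,277
```

Request:
{"op": "play_rows", "data": {
  "deltas": [
    [0.085,[0,0,-0.03],[0,0,-0.01]],
    [0.085,[0,0,-0.06],[0,0,-0.01]],
    [0.085,[0,0,-0.09],[0,0,-0.01]],
    [0.085,[0,0,-0.12],[0,0,-0.01]],
    [0.085,[0,0,-0.145],[0,0,-0.01]],
    [0.085,[0,0,-0.164],[0,0,-0.01]],
    [0.085,[0,0,-0.164],[0,0,-0.01]],
    [0.085,[0,0,-0.164],[0,0,-0.01]]
  ],
  "grip_force": 30
}}

```text
time: 6.45
eef_pos: [0.4895, 0.3133, 0.0777]
orientation: [-0.001, -0.087, 0.996, -0.001]
force: [0.6, -0.7, -0.3]
opening: 0.085
```

```bash
python3 snap.py e wrist,scene
```

```text
6.55 [0.4905 0.3136 0.079 ]
```

View pics/e_wrist.png

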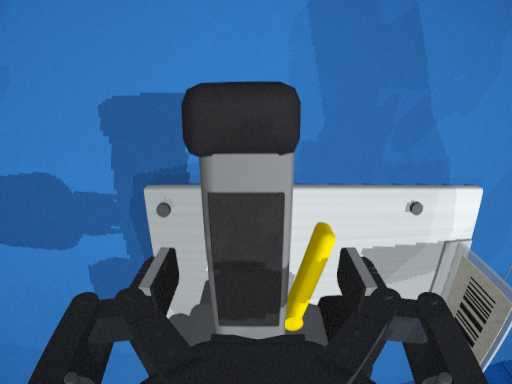

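Request:
{"op": "play_rows", "data": {
  "deltas": [
    [0.06,[0,0,0],[0,0,0]],
    [0.052,[0,0,0],[0,0,0]],
    [0.044,[0,0,0],[0,0,0]],
    [0.044,[0,0,0],[0,0,0]],
    [0.044,[0,0,0],[0,0,0]],
    [0.044,[0,0,0],[0,0,0]],
    [0.044,[0,0,0],[0,0,0]],
    [0.044,[0,0,0],[0,0,0]]
  ],
  "grip_force": 30
}}

```text
time: 7.35
eef_pos: [0.4915, 0.3132, 0.0811]
orientation: [0.001, -0.087, 0.996, -0.001]
force: [-4.0, -5.6, 11.1]
opening: 0.0455
```

```bash
python3 snap.py f wrist,side; python3 -c "
from plant import readout
s=readout.get_state();print(s['force'],s['opening'],s['eef_pos'])"
```

```text
7.45 [0.4915 0.3132 0.0811]
[-3.15190817 -5.42001663 10.32514551] 0.045691035866180944 [0.49154349 0.31317263 0.08111282]
```

View pics/f_wrist.png

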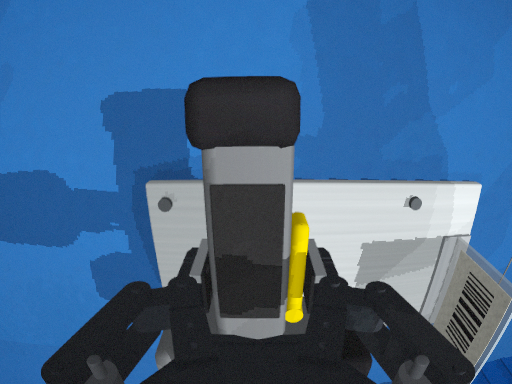

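```bash
python3 - <<'E'
import pickle
from h import *
m=pickle.load(open("f.pkl","rb"))["wrist"]["m"];p=np.load("scan.npy")
Rz=np.array([[np.cos(p[2]),-np.sin(p[2])],[np.sin(p[2]),np.cos(p[2])]])
for th in (0,.1,.15,.19,.24):
    a=.208-th; L=np.array([-np.cos(a),np.sin(a)])
    o=[]
    for t in(0,.05):
        q=np.array([.03,.02])+L*t+np.array([0,.0])
        o.append(np.round(proj(m,[*(p[:2]+Rz@q),.084],True),1))
    print(th,o)
E
python3 -c "
import cv2
im=cv2.imread('pics/f_wrist.png');cv2.imwrite('pics/fz.png',cv2.resize(im[190:350,170:370],None,fx=4,fy=3.7))"
```

```text
0 [array([317. , 293.1]), array([237.3, 321.9])]
0.1 [array([317. , 293.1]), array([236. , 311.4])]
0.15 [array([317. , 293.1]), array([235.7, 306. ])]
0.19 [array([317. , 293.1]), array([235.6, 301.7])]
0.24 [array([317. , 293.1]), array([235.7, 296.2])]
```

View pics/fz.png

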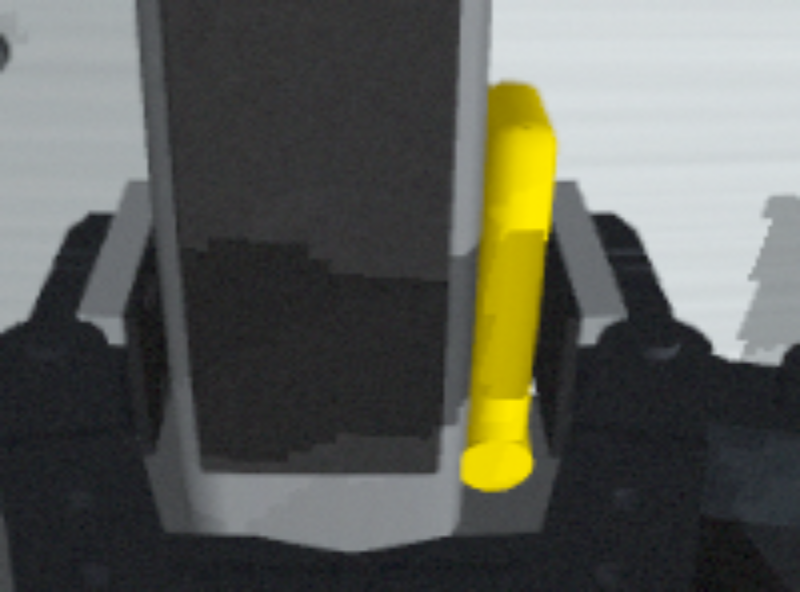

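Request:
{"op": "play_rows", "data": {
  "deltas": [
    [0.036,[0,0,0],[0,0,0]],
    [0.036,[0,0,0],[0,0,0]],
    [0.036,[0,0,0],[0,0,0]],
    [0.036,[0,0,0],[0,0,0]],
    [0.036,[0,0,0],[0,0,0]],
    [0.036,[0,0,0],[0,0,0]],
    [0.036,[0,0,0],[0,0,0]],
    [0.036,[0,0,0],[0,0,0]]
  ],
  "grip_force": 50
}}

```text
time: 8.25
eef_pos: [0.4915, 0.3131, 0.0813]
orientation: [0.001, -0.087, 0.996, -0.001]
force: [-3.0, -4.0, 5.8]
opening: 0.0454
```

```bash
python3 snap.py g wrist; python3 -c "
import cv2
im=cv2.imread('pics/g_wrist.png');cv2.imwrite('pics/gz.png',cv2.resize(im[190:350,170:370],None,fx=4,fy=3.7))
from plant import readout
s=readout.get_state();print(s['force'],s['opening'],s['eef_pos'])"
```

```text
8.3 [0.4915 0.313  0.0813]
[-3.3668575  -3.66941182  4.73909651] 0.04502902627900471 [0.49154274 0.31304911 0.08125432]
```

View pics/gz.png

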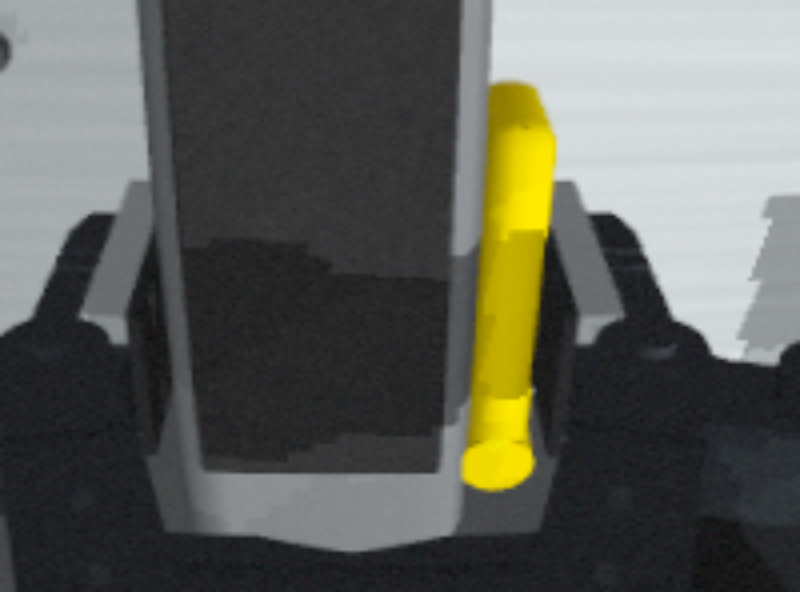

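Request:
{"op": "play_rows", "data": {
  "deltas": [
    [0.06,[0,0,0],[0,0,0]],
    [0.085,[0,0,0],[0,0,0]],
    [0.085,[0,0,0],[0,0,0]],
    [0.085,[0,0,0],[0,0,0]],
    [0.085,[0,0,0],[0,0,0]],
    [0.085,[0,0,0],[0,0,0]],
    [0.085,[0,0,0],[0,0,0]],
    [0.085,[0,0,0],[0,0,0]]
  ],
  "grip_force": 30
}}

```text
time: 9.1
eef_pos: [0.4916, 0.313, 0.0813]
orientation: [0.001, -0.087, 0.996, -0.001]
force: [-0.4, -0.3, 0.2]
opening: 0.0847
```

```bash
python3 snap.py i wrist
```

```text
9.15 [0.4916 0.313  0.0813]
```

View pics/i_wrist.png

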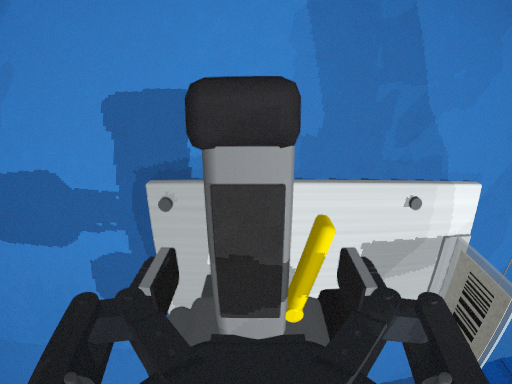

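Request:
{"op": "play_rows", "data": {
  "deltas": [
    [0.085,[0,0,0.03],[0,0,0]],
    [0.085,[0,0,0.07],[0,0,0]],
    [0.085,[0,0,0.12],[0,0,0]],
    [0.085,[0,0,0.16],[0,0,0]],
    [0.085,[0,-0.02,0.2],[0,0,-0.14]],
    [0.085,[0,-0.06,0.24],[0,0,-0.28]],
    [0.085,[0,-0.1,0.27],[0,0,-0.42]],
    [0.085,[0,-0.14,0.27],[0,0,-0.56]]
  ]
}}

```text
time: 9.95
eef_pos: [0.4929, 0.1724, 0.3566]
orientation: [0.005, 0.194, 0.981, -0.0]
force: [1.6, -0.5, -0.2]
opening: 0.0855
```

Request:
{"op": "play_rows", "data": {
  "deltas": [
    [0.085,[0,-0.04,0],[0,0,-0.14]],
    [0.085,[0,-0.08,0],[0,0,-0.28]],
    [0.085,[0,-0.12,0],[0,0,-0.42]],
    [0.085,[0,-0.16,0],[0,0,-0.56]],
    [0.085,[0,-0.2,0],[0,0,-0.7]],
    [0.085,[0,-0.24,0],[0,0,-0.84]],
    [0.085,[0,-0.28,0],[0,0,-0.98]],
    [0.085,[0,-0.32,0],[0,0,-1.12]]
  ]
}}

```text
time: 10.75
eef_pos: [0.4926, -0.1492, 0.3567]
orientation: [0.004, 0.687, 0.726, -0.003]
force: [1.1, 0.1, -0.4]
opening: 0.0851
```

```bash
python3 -c "
from plant import readout
from h import *
s=readout.get_state();M=rot(s['orientation']);print(s['time'],s['eef_pos'],np.arctan2(M[1,1],M[0,1]),s['qpos'])"
```

```text
10.75 [ 0.49260692 -0.14922014  0.35667805] 0.054996708238767206 [-0.52472588 -0.0531346   1.61506171 -0.0079751   1.57236543 -0.57975493]
```

Request:
{"op": "play_rows", "data": {
  "deltas": [
    [0.085,[0,-0.03,0],[0,0,-0.14]],
    [0.085,[0,-0.06,0],[0,0,-0.28]],
    [0.085,[0,-0.09,0],[0,0,-0.42]],
    [0.085,[0,-0.1,0],[0,0,-0.56]],
    [0.085,[0,-0.1,0],[0,0,-0.7]],
    [0.085,[0,-0.1,0],[0,0,-0.8]],
    [0.085,[0,-0.1,0],[0,0,-0.8]],
    [0.085,[0,-0.1,0],[0,0,-0.8]]
  ]
}}

```text
time: 11.55
eef_pos: [0.4926, -0.2491, 0.3567]
orientation: [0.003, 0.915, 0.402, -0.005]
force: [0.6, 0.0, -0.3]
opening: 0.085
```

```bash
python3 snap.py j wrist dial_grip feeder fill_bin
```

```text
wrist dial_grip [([178.3, 306.7], 0.76)]
wrist feeder [([153.5, 292.8], 0.64)]
wrist fill_bin [([32.7, 308.8], 0.77)]
11.75 [ 0.4926 -0.2491  0.3567]
```

View pics/j_wrist.png

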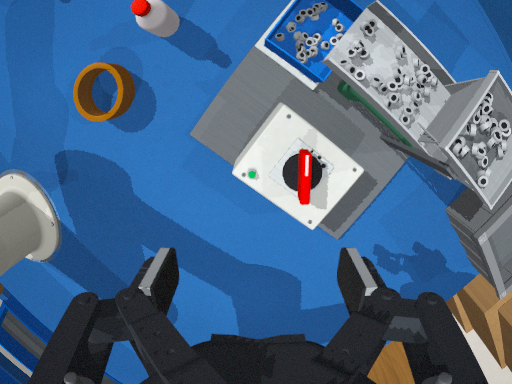

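Request:
{"op": "play_rows", "data": {
  "deltas": [
    [0.085,[0.013,-0.028,0],[0,0,0]],
    [0.085,[0.026,-0.055,-0.03],[0,0,0]],
    [0.085,[0.026,-0.055,-0.06],[0,0,0]],
    [0.085,[0.026,-0.055,-0.06],[0,0,0]],
    [0.085,[0.026,-0.055,-0.06],[0,0,0]],
    [0.085,[0.026,-0.055,-0.06],[0,0,0]],
    [0.085,[0.026,-0.055,-0.06],[0,0,0]],
    [0.085,[0.026,-0.055,-0.06],[0,0,0]]
  ]
}}

```text
time: 12.55
eef_pos: [0.5191, -0.3042, 0.2984]
orientation: [0.004, 0.916, 0.402, -0.004]
force: [-0.6, 0.4, -0.1]
opening: 0.085
```

```bash
python3 snap.py k wrist dial_grip feeder fill_bin
python3 - <<'E'
import pickle
from h import *
J=pickle.load(open("j.pkl","rb"))["wrist"];K=pickle.load(open("k.pkl","rb"))["wrist"]
for t in("dial_grip","feeder","fill_bin"):
    if J[t] and K[t]: print(t,tri([ray(J["m"],J[t][0]["at"],True),ray(K["m"],K[t][0]["at"],True)]))
E
python3 -c "
import cv2
for n in 'jk':
    im=cv2.imread('pics/%s_wrist.png'%n);cv2.imwrite('pics/%sz.png'%n,cv2.resize(im[70:270,180:400],None,fx=3,fy=3))"
```

```text
wrist dial_grip [([78.4, 61.5], 0.69), ([173.8, 260.4], 0.55)]
wrist feeder [([151.4, 257.0], 0.69)]
wrist fill_bin [([4.8, 274.7], 0.62)]
12.75 [ 0.5187 -0.3041  0.2971]
dial_grip (array([ 0.54966595, -0.21768773,  0.37526738]), [np.float64(0.0070955401275031955), np.float64(0.0070955401275031756)])
feeder (array([ 0.52193063, -0.303197  ,  0.00845714]), [np.float64(0.0034722936778218785), np.float64(0.003472293677822123)])
fill_bin (array([ 0.67157803, -0.17183771,  0.02108837]), [np.float64(0.002228102317063871), np.float64(0.002228102317063951)])
```

View pics/kz.png

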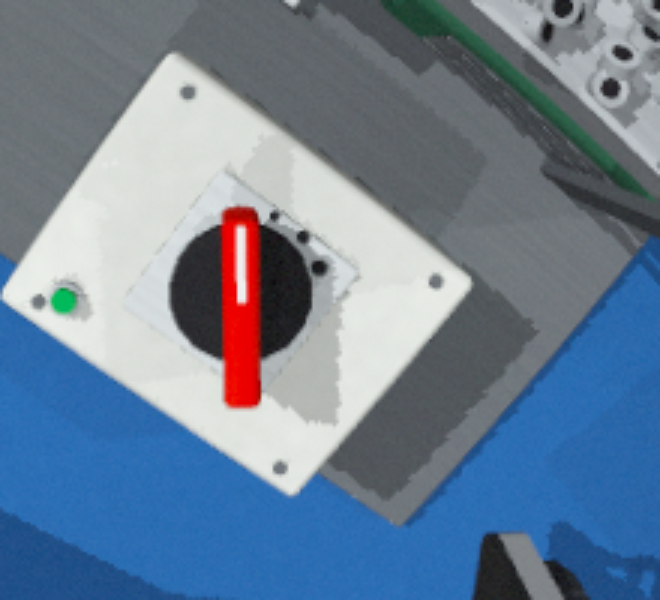

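View pics/jz.png

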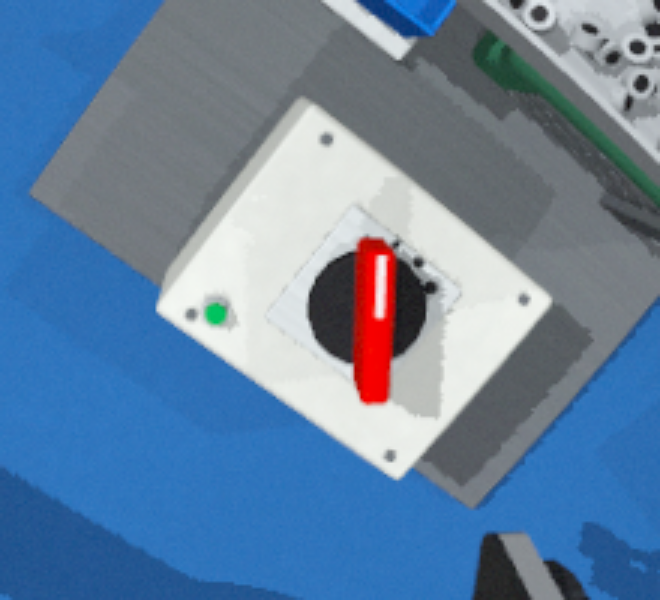

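```bash
cat > fitd.py <<'E'
import pickle
from h import *
from scipy.optimize import least_squares
J=pickle.load(open("j.pkl","rb"))["wrist"]["m"];K=pickle.load(open("k.pkl","rb"))["wrist"]["m"]
px=lambda u,v:(70+v/3,180+u/3)
c=[(60,75,85),(60,-75,85),(-60,-75,85),(-60,75,85),(0,0,100)]
O=[(K,X,px(*q)) for X,q in zip(c,[(172,53),(472,280),(293,495),(4,291),(241,291)])]+[(J,X,px(*q)) for X,q in zip(c,[(303,98),(552,299),(398,478),(157,311),(367,305)])]
def W(p,X):
    co,s=np.cos(p[2]),np.sin(p[2]); X=np.array(X)/1000; return np.array([p[0]+co*X[0]-s*X[1],p[1]+s*X[0]+co*X[1],X[2]+p[3]])
f=lambda p:np.concatenate([proj(m,W(p,X),True)-np.array(o) for m,X,o in O])
r=least_squares(f,[.52,-.304,.17,0],loss='soft_l1');p=r.x;print(np.round(p,4));print(np.round(f(p).reshape(-1,2),1).tolist())
for X in [(34,0,129),(-34,0,129),(34,0,100),(0,0,129)]:
    b=np.array(X,float);a=.654;b=[b[0]*np.cos(a),b[0]*np.sin(a),b[2]]
    print(X,[np.round((np.array(proj(m,W(p,b),True))-[70,180])[::-1]*3) for m in(J,K)])
for z in(.129,):
    e1=onz(K,px(240,210),z,True);e2=onz(K,px(242,405),z,True);print(e1,e2,(e1+e2)/2,np.linalg.norm(e1-e2),np.arctan2(*(e1-e2)[[1,0]]))
for q in [((381,240),(240,210)),((376,402),(242,405))]: print("end",tri([ray(J,px(*q[0]),True),ray(K,px(*q[1]),True)])[0])
from plant import readout
s=readout.get_state();M=rot(s['orientation']);print(s['eef_pos'],np.arctan2(M[1,1],M[0,1])+np.pi/2,M[:,2])
E
python3 fitd.py
```

```text
[ 0.5196 -0.3096  0.1904 -0.0106]
[[-1.0, 0.7], [-0.5, 0.6], [-0.8, 0.4], [1.5, -0.3], [1.4, -0.7], [1.2, 2.8], [-0.9, -0.2], [-0.3, -0.3], [-1.0, -0.6], [1.6, -1.1]]
(34, 0, 129) [array([376., 251.]), array([239., 222.])]
(-34, 0, 129) [array([370., 403.]), array([241., 407.])]
(34, 0, 100) [array([365., 237.]), array([238., 207.])]
(0, 0, 129) [array([373., 329.]), array([240., 317.])]
[ 0.54641865 -0.28006472  0.129     ] [ 0.5004843 -0.3314129  0.129    ] [ 0.52345148 -0.30573881  0.129     ] 0.0688955712786391 0.840991294494636
end [ 0.54659721 -0.28003406  0.12729341]
end [ 0.50131001 -0.33043755  0.13220062]
[ 0.51870632 -0.30407383  0.29713055] 0.8271498582379685 [-0.00542645 -0.00950513 -0.9999401 ]
```

```bash
cat >> fitd.py <<'E'
print("---")
a=.654
for X,q in [((34,129),((381,240),(240,210))),((-34,129),((376,402),(242,405)))]:
    b=(X[0]*np.cos(a),X[0]*np.sin(a),129); O+=[(J,b,px(*q[0])),(K,b,px(*q[1]))]
g=lambda p:f([*p,0])
r=least_squares(g,[.52,-.304,.17],loss='soft_l1');p=r.x;print(np.round(p,4));print(np.round(g(p).reshape(-1,2),1).tolist())
E
python3 fitd.py | sed -n '/---/,$p'
```

```text
---
[ 0.5224 -0.3064  0.1864]
[[-4.9, 0.3], [-1.4, 3.1], [0.2, 0.7], [0.2, -2.8], [0.2, -0.7], [-1.6, 3.7], [-1.5, 2.4], [0.4, 0.8], [-2.1, -1.4], [0.8, 0.0], [2.1, -0.3], [1.6, -0.3], [0.5, -0.7], [0.7, -0.4]]
```

Request:
{"op": "play_rows", "data": {
  "deltas": [
    [0.085,[0.002,-0.001,-0.03],[0,0,0.013]],
    [0.085,[0.0045,-0.002,-0.06],[0,0,0.013]],
    [0.085,[0.0045,-0.002,-0.09],[0,0,0.013]],
    [0.085,[0.0045,-0.002,-0.1],[0,0,0.013]],
    [0.085,[0.0045,-0.002,-0.1],[0,0,0.013]],
    [0.085,[0.0045,-0.002,-0.1],[0,0,0.013]],
    [0.085,[0.0045,-0.002,-0.1],[0,0,0.013]],
    [0.085,[0.0045,-0.002,-0.1],[0,0,0.013]]
  ]
}}

```text
time: 13.55
eef_pos: [0.5239, -0.3067, 0.199]
orientation: [0.005, 0.913, 0.408, -0.004]
force: [-0.9, -0.0, -0.3]
opening: 0.0852
```

```bash
python3 snap.py l wrist,scene,side dial_grip;  python3 -c "
from plant import readout
s=readout.get_state();print(s['force'],s['orientation'],s['qpos'])"
```

```text
wrist dial_grip [([212.0, 254.4], 0.57)]
scene dial_grip [([283.6, 157.4], 0.86)]
side dial_grip [([279.3, 293.9], 0.61)]
13.85 [ 0.5232 -0.3061  0.1973]
[-0.94307381 -0.25254635 -0.08283574] [ 0.00342639  0.9130657   0.40777528 -0.00431393] [-0.72339305  0.28315159  1.56419845 -0.011123    1.29159864  0.01040846]
```

View pics/l_wrist.png

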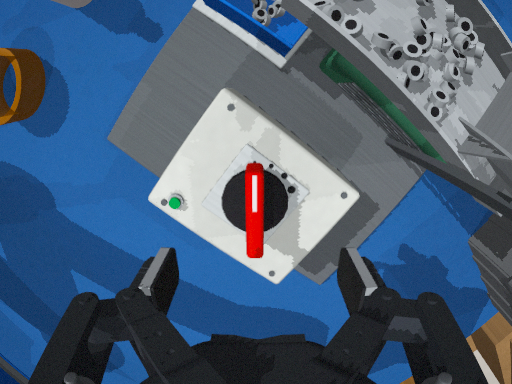

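View pics/l_side.png

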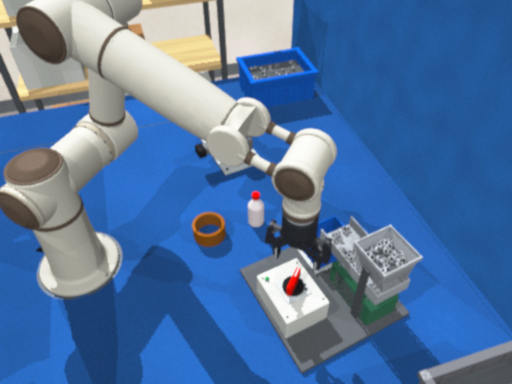

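Run:
```python
import pickle
from h import *
m=pickle.load(open("l.pkl","rb"))["wrist"]["m"]
e1=onz(m,(164,254.5),.129,True);e2=onz(m,(257,255.5),.129,True);print(e1,e2,(e1+e2)/2,np.linalg.norm(e1-e2),np.arctan2(*(e1-e2)[[1,0]]))
print(proj(m,[.5232,-.306,.129],True))
```

```text
[ 0.54812142 -0.27816863  0.129     ] [ 0.5008277  -0.33174905  0.129     ] [ 0.52447456 -0.30495884  0.129     ] 0.07146717287249671 0.8476397835297751
[215.81511589 254.65428026]
```

Request:
{"op": "play_rows", "data": {
  "deltas": [
    [0.085,[0,0,-0.03],[0,0,0.005]],
    [0.085,[0.0005,0.0005,-0.055],[0,0,0.005]],
    [0.085,[0.0005,0.0005,-0.069],[0,0,0.005]],
    [0.085,[0.0005,0.0005,-0.069],[0,0,0.005]],
    [0.05,[0.0005,0.0005,-0.069],[0,0,0.005]],
    [0.025,[0.0005,0.0005,-0.069],[0,0,0.005]],
    [0.005,[0.0005,0.0005,-0.069],[0,0,0.005]],
    [0.005,[0.0005,0.0005,-0.069],[0,0,0.005]]
  ],
  "grip_force": 60
}}

```text
time: 14.65
eef_pos: [0.5242, -0.306, 0.1293]
orientation: [0.004, 0.912, 0.41, -0.004]
force: [-0.1, -0.0, -0.4]
opening: 0.0279
```

Request:
{"op": "play_rows", "data": {
  "deltas": [
    [0.005,[0,0,0],[0,0,0]],
    [0.005,[0,0,0],[0,0,0]],
    [0.005,[0,0,0],[0,0,0]],
    [0.005,[0,0,0],[0,0,0]],
    [0.005,[0,0,0],[0,0,0]],
    [0.005,[0,0,0],[0,0,0]],
    [0.005,[0,0,0],[0,0,0]],
    [0.005,[0,0,0],[0,0,0]]
  ]
}}

```text
time: 15.45
eef_pos: [0.5231, -0.305, 0.1297]
orientation: [0.002, 0.912, 0.41, -0.005]
force: [-4.5, 3.7, 6.6]
opening: 0.0118
```

```bash
python3 snap.py m wrist,side;  python3 -c "
from plant import readout
s=readout.get_state();print(s['force'],s['wrist_torque'],s['orientation'],s['qpos'],s['eef_pos'])"
```

```text
15.55 [ 0.5231 -0.305   0.1298]
[-5.01323364  5.28836081  6.86869383] [ 0.67414225  0.95062715 -0.10775858] [ 0.00242054  0.91203216  0.41008219 -0.0049066 ] [-0.72200593  0.35664734  1.61462123 -0.01187816  1.16999875  0.00832114] [ 0.52309322 -0.30501382  0.12975513]
```

View pics/m_wrist.png

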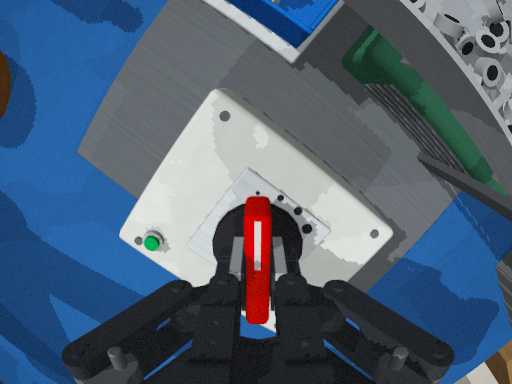

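Request:
{"op": "play_rows", "data": {
  "deltas": [
    [0.005,[0,0,0],[0,0,-0.1]],
    [0.005,[0,0,0],[0,0,-0.2]],
    [0.005,[0,0,0],[0,0,-0.3]],
    [0.005,[0,0,0],[0,0,-0.4]],
    [0.005,[0,0,0],[0,0,-0.5]],
    [0.005,[0,0,0],[0,0,-0.6]],
    [0.005,[0,0,0],[0,0,-0.65]],
    [0.005,[0,0,0],[0,0,-0.65]]
  ],
  "grip_force": 80
}}

```text
time: 16.35
eef_pos: [0.524, -0.3068, 0.1299]
orientation: [0.003, 0.995, 0.097, -0.004]
force: [3.3, -5.2, -5.6]
opening: 0.0117
```

```bash
python3 snap.py n wrist;  python3 -c "
from plant import readout
from h import *
s=readout.get_state();M=rot(s['orientation']);print(s['force'],s['wrist_torque'],s['qpos'],s['eef_pos'],np.arctan2(M[1,1],M[0,1])+np.pi/2,M[:,2])"
```

```text
16.4 [ 0.524  -0.3068  0.1299]
[ 3.99515189 -5.03072377 -6.20649647] [-1.07005601 -0.62329221  0.17347962] [-0.72362257  0.36135298  1.60817286 -0.01099546  1.17351202  0.65626627] [ 0.52396702 -0.30676567  0.12991632] 0.19519155916906117 [-0.00777982 -0.00665565 -0.99994759]
```

View pics/n_wrist.png

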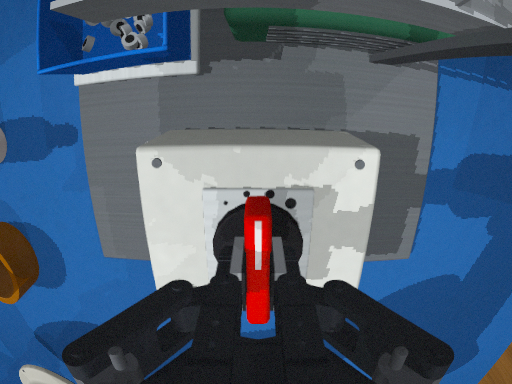

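Request:
{"op": "play_rows", "data": {
  "deltas": [
    [0.005,[0,0,0],[0,0,-0.1]],
    [0.005,[0,0,0],[0,0,-0.2]],
    [0.005,[0,0,0],[0,0,-0.3]],
    [0.005,[0,0,0],[0,0,-0.4]],
    [0.005,[0,0,0],[0,0,-0.5]],
    [0.005,[0,0,0],[0,0,-0.6]],
    [0.005,[0,0,0],[0,0,-0.67]],
    [0.005,[0,0,0],[0,0,-0.67]]
  ]
}}

```text
time: 17.2
eef_pos: [0.5237, -0.309, 0.13]
orientation: [0.004, 0.972, -0.236, -0.004]
force: [-0.4, -7.9, -4.4]
opening: 0.0107
```

```bash
python3 snap.py o wrist,side;  python3 -c "
from plant import readout
from h import *
s=readout.get_state();M=rot(s['orientation']);print(s['force'],s['wrist_torque'],s['qpos'],s['dq'],s['opening'],s['eef_pos'],np.arctan2(M[1,1],M[0,1])+np.pi/2,M[:,2])"
```

```text
17.3 [ 0.5237 -0.309   0.1299]
[-0.07511619 -7.77032503 -5.43169582] [-1.20734316  0.03027064  0.27322225] [-0.72661067  0.36538285  1.60293366 -0.01120809  1.17758818  1.32299873] [ 3.63596021e-04 -6.37795252e-04 -5.28100561e-05  8.84254963e-04
  1.13828943e-03 -3.23850045e-03] 0.011091262592926435 [ 0.52370835 -0.30899788  0.12992307] -0.4744661232378391 [-0.01008375 -0.00488806 -0.99993721]
```

View pics/o_wrist.png

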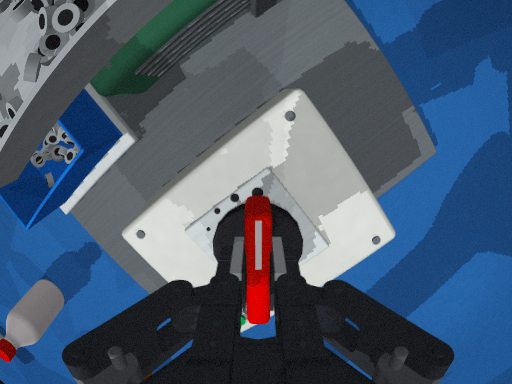

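View pics/o_side.png

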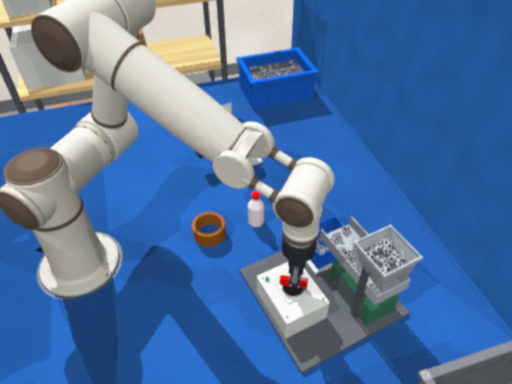

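Request:
{"op": "play_rows", "data": {
  "deltas": [
    [0.005,[0,0,0],[0,0,-0.01]],
    [0.005,[0,0,0],[0,0,-0.01]],
    [0.005,[0,0,0],[0,0,-0.01]],
    [0.005,[0,0,0],[0,0,-0.01]],
    [0.005,[0,0,0],[0,0,-0.01]],
    [0.005,[0,0,0],[0,0,-0.01]],
    [0.005,[0,0,0],[0,0,-0.01]],
    [0.005,[0,0,0],[0,0,-0.01]]
  ]
}}

```text
time: 18.1
eef_pos: [0.5237, -0.3091, 0.1299]
orientation: [0.004, 0.971, -0.24, -0.004]
force: [-0.0, -2.0, -2.9]
opening: 0.0113
```

```bash
python3 snap.py p wrist;  python3 -c "
import cv2,numpy as np
im=cv2.imread('pics/p_wrist.png');a=(im[:,:,2]>120)&(im[:,:,1]<60);a[330:]=0;a[:180]=0;a[:,:230]=0;a[:,290:]=0
for r in (200,225,250,275,300,315): c=np.where(a[r])[0];print(r,c.min() if len(c) else None,c.max() if len(c) else None)
from plant import readout,order
from h import *
s=readout.get_state();M=rot(s['orientation']);print(s['time'],s['force'],s['wrist_torque'],s['opening'],s['eef_pos'],np.arctan2(M[1,1],M[0,1])+np.pi/2)"
```

```text
18.15 [ 0.5237 -0.3091  0.1299]
200 246 246
225 245 271
250 246 270
275 247 268
300 246 269
315 247 268
18.15 [ 0.69775583 -3.16877919 -2.93587414] [-0.36372988 -0.0111352   0.26256385] 0.011046676205793214 [ 0.52370381 -0.30911851  0.12992781] -0.484432084215793
```

The bar sits straight in the jaws, steady at about 1.32–1.33 rad with a 0.26 N m spring torque. I'm handing in now.

```bash
python3 -c "
from plant import order,readout
print(order.sign_off());s=readout.get_state();print(s['time'],s['force'],s['opening'])"
```

```text
the job is handed in; nothing more can be done
None
the job is handed in; nothing more can be done
```

I squeezed the scanner trigger right in and let it spring back. Then I turned the feed dial clockwise to its third click and handed the job in at 18.2 s, still gripping it with a commanded 80 N. No verdict was reported.

- **Trigger squeezed:** The fingers stopped at about 45 mm opening, against an expected 47 mm. They moved no further when I raised the grip from 30 N to 50 N, so the trigger was at its stop. My estimate of the angle from the picture was rougher, about 0.19–0.20 rad, close to the 0.19 limit.
- **Trigger released:** The wrist picture showed the trigger back out, with contact force near zero.
- **Dial:** The tool turned about 1.33 rad with the bar straight between the pads. It pointed at the third and largest dot. The tool was steady, with a torque of 0.26 N m about the vertical against the expected 0.24.
- **Bin, tape roll and oil bottle:** They looked untouched in the last side and wrist pictures. I did not measure their positions again.
- **Measurement that disagreed:** A fit to the white desk's corners put the dial about 4–5 mm off and 10 mm low. I used the bar itself instead. Its ends came out 69–71 mm apart against 68 mm stated, and two views put its top about 1 mm above the stated 129 mm.

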